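Hold a sump ball on its tray before the inspection camera

TASK

On the folding table, take the small steel tray that has the loose black ball in its pocket (not the empty one), lift it by its grip and carry it close to level so that the ball stays in its pocket. Bring it in front of the inspection camera and finish while holding it there in the gripper, level and still, with the ball at the height of the lens, squarely in front of it and about 70 mm from the glass, and the grip behind the ball as the camera sees it. Do not bump the camera, and leave the empty tray, the white sump housing and the detergent bottle alone.

Things in the scene. Friction and masses are not known exactly. Their poses are not given: they have to be found in the camera images.
- tray: Tray with the ball: flat steel plate 130 x 60 x 4 mm, flat on the table, a ring pocket near each end (centres at x = +42 and -42 mm, 32 mm inside, 40 mm outside, rim 3 mm above the plate), the ball in the +x one. About 0.22 kg (varies), balanced about the grip. Origin: centre of the underside; x along the length, z up.
- handle (a point): Point on the tray's white upright grip block, on the tray's middle axis, 38 mm above its underside: a good TCP height. The block stands in the middle of the plate, 36 mm long (tray x), 14 mm thick (y), its top 54 mm above the underside; take it from above across its thickness. Axes as the tray's.
- pocket (a point): Centre of the ball when it lies in the middle of its pocket: 42 mm along +x from the tray's middle, 19 mm above its underside. Axes as the tray's.
- ball_center (a point): Centre of the loose black rubber ball, 30 mm in diameter, about 17 g. It can roll about 7 mm any way in its pocket and climbs the 3 mm rim if tilted steeply (about 35 degrees) or jerked. Only the position is meaningful; its axes turn as it rolls.
- spare_tray: An identical tray with its grip block but without a ball, to be left where it is. Origin: centre of the underside; x along the length, z up.
- camera: Inspection camera on a stand, fixed to the table: base 100 x 100 x 14 mm, round column 159 mm tall, grey head 46 mm wide and high, black lens barrel 36 mm across. Origin: on the table straight below the front of the lens. The lens looks along the body's -x, level; base, column and head lie on the +x side, up to 105 mm behind the lens front; z up.
- lens (a point): Centre of the front glass of the lens, 130 mm above the table. The lens looks along this frame's -x (level), y is sideways, z up; a ball 70 mm from the glass has its centre at x = -0.085 here.
- sump: Loose white plastic pump sump housing, an open round cup 94 mm across the rim and 66 mm tall with a pipe stub on its +y side reaching 75 mm from its axis. Origin: centre of the underside. A bystander.
- detergent: Loose detergent bottle, blue, 72 mm in diameter, 190 mm tall. Origin: centre of the underside. A bystander.
Not all that is in view belongs to the job. What is shaped like the tray but brown is not meant. Of the things shaped like the part that bears ball_center, the black one is meant.

How it is judged:
By the outcome, as a careful person would: the job done as asked, in the order asked, and still so for the second after the job is handed in, while the arm keeps its last pose, push and grip.
It also fails if it takes over 43 s, if anything falls off the work surface, if the arm or the gripper's body presses on something with over 40 N, if the wrist force passes 120 N, or if a joint passes its speed limit or range.

ROBOT

A 7-joint arm with a two-finger parallel gripper is mounted at the origin on the work surface. World frame = base frame: x ahead of the robot, y to its left, z up, the work surface at z = 0. Lengths are in m, angles in rad, forces in N, time in s.
With the tool pointing down it reaches from about 0.4 to 0.875 m from the base axis. Payload 19.3 kg.
Tool frame: the origin (TCP) lies between the finger pads, 19 mm behind the fingertips; this is the grasp point; z points along the fingers, y is the line along which they close (so a half turn about z gives the same grasp; the last joint's range is limited). The gripper opens to 85 mm and grips with 20 to 120 N. Pads are 22 mm wide; open, the fingers measure 114 mm over their backs; the gripper's body (76 mm by 85 mm) begins 54 mm behind the grasp point. The pads swing forward as they close: fully open they stand 13 mm farther back than shut.
Start: joints at [1.274, 0.521, -0.036, 1.599, 0.021, 1.021, -0.113], TCP at [0.141, -0.609, 0.25] pointing down, gripper open.
Joint ranges: [-2.91, 2.91], [-0.3, 2.13], [-1.5, 1.42], [0.17, 2.43], [-1.26, 4.41], [0.16, 1.93], [-2.52, 2.52]. Speed limits (rad/s): [1.89, 1.89, 2.39, 2.39, 3.01, 3.01, 3.01].

INTERFACE

Orientations are given as [roll, pitch, yaw] about the fixed x, y, z axes, in that order (R = Rz(yaw) Ry(pitch) Rx(roll)).
In Python, from workcell import bot gives the robot as it stands.
- The arm moves only by the shell command python3 -m crank 'ROWS' [FORCE]. ROWS is a JSON object of lists of equal length, an entry for each row: "travel": the shift along the world's x, y, z in cm, a list of three; "turn": the turn, a rotation vector about the world's x, y, z in degrees, a list of three; "gripper": the closure, from 0 (fully open) to 1 (shut). A call has exactly 5 rows; each row is the pose to reach, as a shift and turn from the pose commanded when the call began; what a row does not reach only later rows make up. A row lasts 1/10 s, in which the tool goes at most 50 mm and 8.59 degrees, less where a joint would pass 70% of its speed; a pose out of reach is approached as far as the arm can. A call with a gripper value outside its range is refused whole. The fingers move at their own pace and stop on an object; FORCE is the grip in N (left out, the last holds). Time passes only in rows, so rows that repeat a pose let the fingers close, or fill a call up. It gives the time, the measured TCP pose, the force, the opening and the grip force at its end, in the units of the state.
- bot.observe(): the state, without advancing time (a new reading comes with each control period).
- bot.grab_frame(name): name is "scene" or "side" or "wrist"; returns a dict with "pixels" (420x560x3 uint8, red, green, blue), "fx", "fy", "cx", "cy" (pixels), "extrinsics" (4x4, takes a point from world to camera coordinates). Camera axes: x right, y down, z forward; pixel columns grow to the right and rows downward; lengths in m; the calibration is good to about 2 mm. A picture is of the moment at which its call begins. There is no depth.
- bot.job_done(): hands the job in; it is judged then, once.
The state is a dict: "clock": time; "qpos": joint angles; "qd": joint speeds; "joint_efforts": joint torques, N m; "position": TCP position; "tool_rot": TCP orientation; "force": force on the tool from outside, world axes, zero at the start; "moment": the same for the moment, N m; "grip_width": finger opening in m; "finger_force": force on a finger pad.
Only numpy, scipy, OpenCV 4.12 (cv2) and the standard library are available. Lean on these libraries where they do the work, as an engineer would, in place of code of your own. Each camera call takes 0.05 s, during which the arm holds its last target. There are 200 camera calls.

## Working session

There is one attempt and no reset: what is moved stays moved. The work goes in short steps, Python scripts to look and compute and a shell command to move; the robot and the scene stay as the last step left them, time stands still between calls to the robot, and variables do not carry over. Pictures are saved under pics/ and viewed, at most 10 in all, crops included, and the job is handed in when it is done.

```bash
mkdir -p pics; ls; python3 - <<'E'
from workcell import bot
import cv2,numpy as np,pickle
F={}
for n in("scene","side","wrist"):
    f=bot.grab_frame(n);F[n]=f
    cv2.imwrite(f"pics/{n}0.png",f["pixels"][:,:,::-1])
    print(n,f["fx"],f["cx"],f["cy"],np.round(f["extrinsics"],3).tolist())
pickle.dump(F,open("f0.pkl","wb"))
print(bot.observe())
E
```

```text
pics
scene 480.38655444921915 275.6878373711977 217.57101331542663 [[-0.509, 0.861, 0.003, 0.164], [0.714, 0.424, -0.558, -0.41], [-0.481, -0.281, -0.83, 1.738], [0.0, 0.0, 0.0, 1.0]]
side 471.9248751769989 269.35739518237654 206.5554951406418 [[0.91, -0.415, 0.006, -0.473], [-0.23, -0.517, -0.825, 0.311], [0.345, 0.749, -0.566, 0.822], [0.0, 0.0, 0.0, 1.0]]
wrist 318.3445357761059 280.03427132882206 213.3318541104285 [[0.226, -0.974, -0.0, -0.625], [-0.929, -0.215, 0.3, -0.04], [-0.292, -0.067, -0.954, 0.379], [0.0, 0.0, 0.0, 1.0]]
{'clock': 0.15, 'qpos': array([ 1.27379269,  0.52186133, -0.03632499,  1.59984522,  0.02120209,
        1.02111082, -0.11281703]), 'qd': array([-0.00169625, -0.0009832 ,  0.00120357, -0.00231791, -0.0007352 ,
       -0.00126496, -0.00068104]), 'joint_efforts': array([ 2.69439071e-03, -9.27384067e+01,  1.98059946e+00, -3.70051038e+01,
        1.78362813e-02,  6.29801230e-03, -9.95945811e-05]), 'position': array([ 0.14046036, -0.60878025,  0.2495792 ]), 'tool_rot': array([-3.14075499e+00,  5.89707178e-05,  2.26772721e-01]), 'force': array([-0.08491789, -1.12716555,  0.19893789]), 'moment': array([-0.01466567,  0.02333791, -0.06043451]), 'finger_force': 0.0, 'grip_width': 0.08527187293738873}
```

View pics/scene0.png

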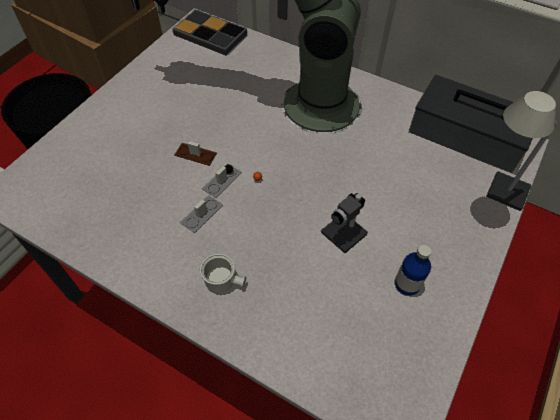

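View pics/side0.png

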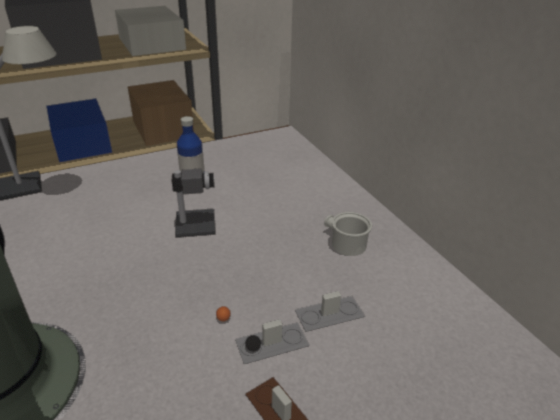

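The scene view shows the ball tray near (222,180) with its ball at (229,169). The empty tray is at (202,213), the brown one at (195,153) and the camera at (347,220). In the side view the ball is at (253,343) and the camera at (193,205). I'll zoom in on both.

```bash
python3 - <<'E'
import cv2,numpy as np,pickle
F=pickle.load(open("f0.pkl","rb"))
def crop(n,x,y,w,h,W,H): return cv2.resize(F[n]["pixels"][y:y+h,x:x+w,::-1],(W,H),interpolation=cv2.INTER_CUBIC)
a=np.vstack([np.hstack([crop("scene",170,140,100,75,400,300),crop("scene",310,180,100,75,400,300)]),
 np.hstack([crop("side",220,300,100,75,400,300),crop("side",150,165,100,75,400,300)])])
cv2.imwrite("pics/crop0.png",a)
E
```

```text
(no output)
```

View pics/crop0.png

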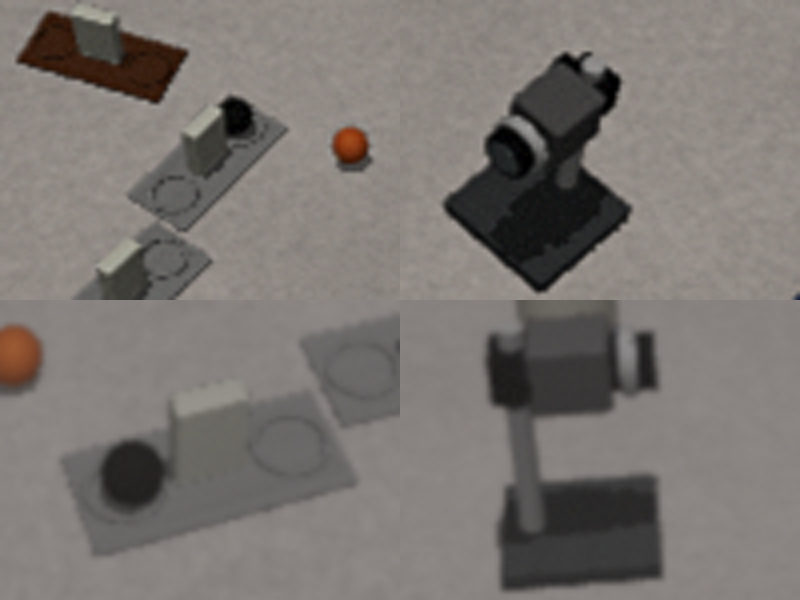

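```bash
cat > h.py <<'E'
import cv2,numpy as np,pickle
def ray(f,p):
    E=f["extrinsics"];R=E[:3,:3];o=-R.T@E[:3,3]
    d=R.T@np.array([(p[0]-f["cx"])/f["fx"],(p[1]-f["cy"])/f["fy"],1]);return o,d/np.linalg.norm(d)
def plane(f,p,z):
    o,d=ray(f,p);return o+d*(z-o[2])/d[2]
def tri(f,p,g,q):
    A=np.zeros((3,3));b=np.zeros(3);R=[ray(f,p),ray(g,q)]
    for o,d in R: P=np.eye(3)-np.outer(d,d);A+=P;b+=P@o
    x=np.linalg.solve(A,b);return x,[np.linalg.norm((np.eye(3)-np.outer(d,d))@(x-o))*1e3 for o,d in R][0]
def proj(f,X):
    c=f["extrinsics"][:3,:3]@X+f["extrinsics"][:3,3];return np.array([f["fx"]*c[0]/c[2]+f["cx"],f["fy"]*c[1]/c[2]+f["cy"]])
E
python3 - <<'E'
from h import *
np.set_printoptions(precision=4,suppress=True)
F=pickle.load(open("f0.pkl","rb"));S,D=F["scene"],F["side"]
A=lambda x,y:(170+x/4-.4,140+y/4-.4); B=lambda x,y:(310+(x-400)/4-.4,180+y/4-.4)
C=lambda x,y:(220+x/4-.4,300+(y-300)/4-.4); G=lambda x,y:(150+(x-400)/4-.4,165+(y-300)/4-.4)
def show(t,P):
    P=np.array(P);print(t);print(P);print("sides",np.linalg.norm(np.roll(P,-1,0)-P,axis=1),"ctr",P.mean(0))
show("plate scene",[plane(S,A(*p),.004) for p in[(232,97),(287,128),(182,230),(128,195)]])
show("plate side",[plane(D,C(*p),.004) for p in[(62,460),(307,392),(357,484),(97,554)]])
print("ball",tri(S,A(236,117),D,C(132,474)),plane(S,A(236,117),.019),plane(D,C(132,474),.019))
print("pocket far",plane(S,A(176,195),.007),plane(D,C(289,446),.007))
print("blocktop corners S",[plane(S,A(*p),.054) for p in[(182,143),(193,149),(226,116),(216,105)]])
print("blocktop side",[plane(D,C(*p),.054) for p in[(172,402),(247,390),(242,382),(170,392)]])
print("lens",tri(S,B(507,155),D,G(655,360)),plane(S,B(507,155),.13),plane(D,G(655,360),.13))
print("base S",[plane(S,B(*p),.014) for p in[(445,205),(541,286),(631,208)]])
print("base side",[plane(D,G(*p),.014) for p in[(507,484),(655,476),(660,532),(503,540)]])
print("head top front edge S", [plane(S,B(*p),.153) for p in [(515,105),(552,130),(605,100),(565,68)]])
print("sump,det",plane(S,(216,265),.066),plane(S,(405,290),0))
E
```

```text
plate scene
[[ 0.4094 -0.1311  0.004 ]
 [ 0.4138 -0.0747  0.004 ]
 [ 0.5418 -0.0894  0.004 ]
 [ 0.5353 -0.1456  0.004 ]]
sides [0.0566 0.1288 0.0565 0.1267] ctr [ 0.4751 -0.1102  0.004 ]
plate side
[[ 0.4111 -0.0797  0.004 ]
 [ 0.5373 -0.0901  0.004 ]
 [ 0.533  -0.1501  0.004 ]
 [ 0.4064 -0.1363  0.004 ]]
sides [0.1266 0.0602 0.1274 0.0567] ctr [ 0.472 -0.114  0.004]
ball (array([ 0.4341, -0.1102,  0.0166]), np.float64(0.6362321010322216)) [ 0.4351 -0.1086  0.019 ] [ 0.4338 -0.1126  0.019 ]
pocket far [ 0.5176 -0.1114  0.007 ] [ 0.5127 -0.1189  0.007 ]
blocktop corners S [array([ 0.5008, -0.1115,  0.054 ]), array([ 0.5014, -0.1009,  0.054 ]), array([ 0.4611, -0.0974,  0.054 ]), array([ 0.4558, -0.1104,  0.054 ])]
blocktop side [array([ 0.4558, -0.1089,  0.054 ]), array([ 0.4904, -0.1166,  0.054 ]), array([ 0.4904, -0.1112,  0.054 ]), array([ 0.4574, -0.1031,  0.054 ])]
lens (array([0.5037, 0.2974, 0.1301]), np.float64(1.0494638947326291)) [0.5026 0.2978 0.13  ] [0.5044 0.2963 0.13  ]
base S [array([0.4898, 0.2543, 0.014 ]), array([0.5156, 0.3456, 0.014 ]), array([0.422 , 0.3736, 0.014 ])]
base side [array([0.4207, 0.3717, 0.014 ]), array([0.5122, 0.341 , 0.014 ]), array([0.4948, 0.2805, 0.014 ]), array([0.402 , 0.3127, 0.014 ])]
head top front edge S [array([0.4784, 0.289 , 0.153 ]), array([0.4842, 0.3195, 0.153 ]), array([0.4435, 0.3396, 0.153 ]), array([0.433 , 0.3046, 0.153 ])]
sump,det [0.7622 0.0733 0.066 ] [0.5341 0.541  0.    ]
```

```bash
python3 -m crank '{"travel":[[3,4.5,0],[6,9,0],[8.5,12.5,0],[11,16.5,0],[13,19.5,0]],"turn":[[0,0,-4],[0,0,-8],[0,0,-12],[0,0,-16],[0,0,-19]],"gripper":[0,0,0,0,0]}' 40
python3 -m crank '{"travel":[[2.5,4,0],[5,8,0],[7.5,12,0],[10,16,0],[12,19.5,0]],"turn":[[0,0,0],[0,0,0],[0,0,0],[0,0,0],[0,0,0]],"gripper":[0.3,0.3,0.3,0.3,0.3]}'
python3 -m crank '{"travel":[[2,3,0],[4,6,0],[6,8.5,0],[8.4,10.7,0],[8.4,10.7,0]],"turn":[[0,0,0],[0,0,0],[0,0,0],[0,0,0],[0,0,0]],"gripper":[0.3,0.3,0.3,0.3,0.3]}'
python3 - <<'E'
from workcell import bot
import cv2,numpy as np,pickle
f=bot.grab_frame("wrist");cv2.imwrite("pics/wrist1.png",f["pixels"][:,:,::-1])
pickle.dump(f,open("w1.pkl","wb"))
E
```

```text
clock: 0.65
position: [0.2718, -0.4114, 0.25]
tool_rot: [-3.141, -0.0, -0.106]
force: [1.2, 0.2, 0.9]
grip_width: 0.0853
finger_force: 0.0
clock: 1.15
position: [0.3915, -0.2167, 0.2501]
tool_rot: [-3.141, -0.0, -0.104]
force: [-0.3, -0.1, -0.6]
grip_width: 0.06
finger_force: 0.0
clock: 1.65
position: [0.4768, -0.1087, 0.2498]
tool_rot: [-3.14, -0.001, -0.1]
force: [-0.4, -1.5, -1.2]
grip_width: 0.0601
finger_force: 0.0
```

View pics/wrist1.png

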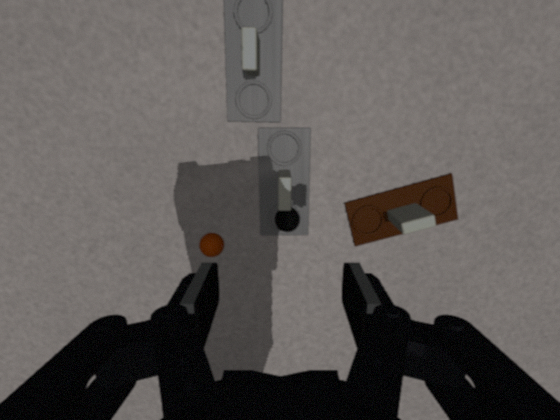

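The wrist view shows the ball tray with corners at about (258,127), (310,127), (309,235) and (259,235). The block is at (285,193) and the ball at (287,219). The neighbouring trays are clear of the fingers.

```bash
python3 - <<'E'
from h import *
np.set_printoptions(precision=4,suppress=True)
f=pickle.load(open("w1.pkl","rb"))
P=np.array([plane(f,p,.004) for p in[(258,127),(310,127),(309.5,235.5),(259,235.5)]])
print(P,P.mean(0),np.linalg.norm(np.roll(P,-1,0)-P,axis=1))
print("yaw",[np.degrees(np.arctan2(*(b-a)[[1,0]])) for a,b in((P[0],P[3]),(P[1],P[2]))])
print("pocket",plane(f,(284,148.5),.007),"ball",plane(f,(287.5,219.5),.019))
im=f["pixels"].astype(int);roi=im[170:215,272:300];m=(roi.min(2)>115)
ys,xs=np.nonzero(m);print("bright",xs.min()+272,xs.max()+272,ys.min()+170,ys.max()+170,m.sum())
for r in range(0,45,4):print(r+170,roi[r].sum(1)//3)
E
```

```text
[[ 0.5405 -0.0906  0.004 ]
 [ 0.5347 -0.1486  0.004 ]
 [ 0.4048 -0.1387  0.004 ]
 [ 0.411  -0.0762  0.004 ]] [ 0.4727 -0.1135  0.004 ] [0.0583 0.1303 0.0628 0.1303]
yaw [np.float64(173.65863016343658), np.float64(175.63464933713382)]
pocket [ 0.5142 -0.1173  0.007 ] ball [ 0.4334 -0.1136  0.019 ]
bright 282 289 178 189 66
170 [ 62  68  74  87  89  88  81  70  66  70  69  67  64  66  65  63  67  78
  89 101 100 100  99  99  99  97  95  99]
174 [ 56  59  57  55  54  55  55  56  58  59  61  58  58  60  59  58  59  60
  74  92 100  99  96  98  97  99  98  99]
178 [ 52  54  54  55  53  56  66  88 107 113 120 122 122 119 119 120 120 119
 109  99  95  98  99  96  98  97  97  97]
182 [ 54  52  49  51  49  57  63  75  82  96 113 125 129 131 132 135 132 127
 117 103  94  97  97  95  95  96  90  90]
186 [ 51  50  54  50  52  56  66  75  76  79  77  90 109 127 130 130 131 127
 115  86  69  66  66  59  55  50  49  53]
190 [ 51  51  56  49  52  56  64  75  76  77  76  78  77  79  81  89 102 110
  96  67  54  54  51  52  53  51  51  52]
194 [55 53 51 50 48 56 67 71 78 78 78 78 76 79 79 77 78 76 71 57 52 54 52 47
 54 54 52 53]
198 [54 52 56 51 49 54 64 74 77 78 79 78 76 75 78 75 77 79 72 55 53 48 51 52
 51 51 54 51]
202 [51 55 53 51 53 53 65 74 75 76 77 76 78 77 78 76 78 76 74 69 67 58 49 52
 54 51 54 53]
206 [53 47 49 45 55 53 64 74 77 78 77 77 73 76 77 78 76 75 67 67 71 81 80 81
 86 86 77 69]
210 [51 50 48 50 50 45 43 48 51 53 53 54 54 54 53 53 53 51 38 20 14 10 15 43
 62 80 86 91]
214 [51 52 49 38 16  1  0 10  4  2  7  3  2  4 10 15 17 10  8 13  8 12 13 11
 10 19 46 72]
```

```bash
python3 -m crank '{"travel":[[-0.2,-0.1,-4],[-0.2,-0.1,-8],[-0.2,-0.1,-12],[-0.2,-0.1,-15],[-0.2,-0.1,-16]],"turn":[[0,0,0],[0,0,0],[0,0,0],[0,0,0],[0,0,0]],"gripper":[0.3,0.3,0.3,0.3,0.3]}'
python3 - <<'E'
from workcell import bot
from h import *
f=bot.grab_frame("wrist");cv2.imwrite("pics/wrist2.png",f["pixels"][:,:,::-1])
pickle.dump(f,open("w2.pkl","wb"));o=bot.observe();print(o["position"],o["tool_rot"])
print("proj of block top centre guess",proj(f,np.array([.473,-.1135,.054])))
E
```

```text
clock: 2.2
position: [0.4707, -0.1134, 0.0876]
tool_rot: [3.142, 0.004, -0.106]
force: [-0.5, -0.8, 0.7]
grip_width: 0.0597
finger_force: 0.0
[ 0.47099063 -0.11328739  0.08775781] [-3.14156924  0.00378652 -0.10531578]
proj of block top centre guess [278.58563154 255.95103509]
```

View pics/wrist2.png

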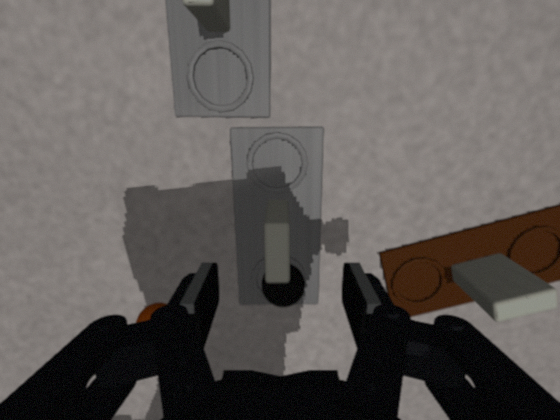

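The block top is at (277,253), centred between the fingers at (210,290) and (350,290). The ball at (283,284) is under the block's near end, clear of the pads. I'll descend and grip.

```bash
python3 -m crank '{"travel":[[0,0,-2],[0,0,-4],[0,0,-5.1],[0,0,-5.1],[0,0,-5.1]],"turn":[[0,0,0],[0,0,0],[0,0,0],[0,0,0],[0,0,0]],"gripper":[0.3,0.3,0.3,0.3,0.3]}'
python3 -m crank '{"travel":[[0,0,0],[0,0,0],[0,0,0],[0,0,0],[0,0,0]],"turn":[[0,0,0],[0,0,0],[0,0,0],[0,0,0],[0,0,0]],"gripper":[0.5,0.6,0.7,0.8,0.9]}' 60
python3 -m crank '{"travel":[[0,0,0],[0,0,0],[0,0,0],[0,0,0],[0,0,0]],"turn":[[0,0,0],[0,0,0],[0,0,0],[0,0,0],[0,0,0]],"gripper":[1,1,1,1,1]}' 60
```

```text
clock: 2.75
position: [0.4729, -0.1132, 0.0399]
tool_rot: [3.141, -0.001, -0.105]
force: [0.6, 0.5, 1.3]
grip_width: 0.0597
finger_force: 0.0
clock: 3.25
position: [0.4726, -0.113, 0.0393]
tool_rot: [3.142, -0.0, -0.105]
force: [-2.2, 0.5, 7.6]
grip_width: 0.0131
finger_force: 58.8
clock: 3.75
position: [0.4726, -0.113, 0.0393]
tool_rot: [3.142, -0.0, -0.105]
force: [-0.8, -0.1, 7.6]
grip_width: 0.0132
finger_force: 59.0
```

```bash
python3 -m crank '{"travel":[[0,0,0.3],[0,0,0.9],[0,0,1.7],[0,0,2.5],[0,0,3]],"turn":[[0,0,0],[0,0,0],[0,0,0],[0,0,0],[0,0,0]],"gripper":[1,1,1,1,1]}'
python3 -m crank '{"travel":[[0,0,0.7],[0,0,2],[0,0,4],[0,0,6],[0,0,8]],"turn":[[0,0,0],[0,0,0],[0,0,0],[0,0,0],[0,0,0]],"gripper":[1,1,1,1,1]}'
python3 -m crank '{"travel":[[0,0,0.5],[0,0,0.5],[0,0,0.5],[0,0,0.5],[0,0,0.5]],"turn":[[0,0,0],[0,0,0],[0,0,0],[0,0,0],[0,0,0]],"gripper":[1,1,1,1,1]}'
python3 - <<'E'
from workcell import bot
from h import *
f=bot.grab_frame("side");g=bot.grab_frame("wrist")
a=cv2.resize(f["pixels"][240:390,180:380],(800,600),interpolation=cv2.INTER_CUBIC)
cv2.imwrite("pics/s3.png",cv2.resize(np.hstack([cv2.resize(a,(560,420)),g["pixels"]]),(800,300))[:,:,::-1])
E
```

```text
clock: 4.25
position: [0.4728, -0.1131, 0.07]
tool_rot: [3.142, -0.001, -0.105]
force: [-0.4, 0.1, -1.7]
grip_width: 0.0131
finger_force: 58.4
clock: 4.75
position: [0.4724, -0.1129, 0.1505]
tool_rot: [-3.142, -0.0, -0.105]
force: [0.4, 0.5, -2.2]
grip_width: 0.013
finger_force: 58.4
clock: 5.25
position: [0.4722, -0.1129, 0.1533]
tool_rot: [-3.141, 0.001, -0.105]
force: [0.2, -0.2, -2.3]
grip_width: 0.0135
finger_force: 58.6
```

View pics/s3.png

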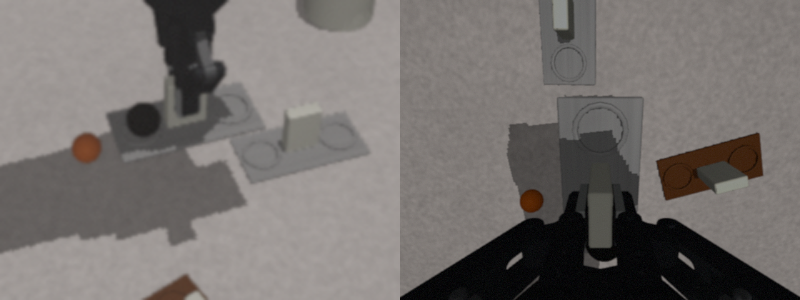

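The tray is lifted and level, and the ball is still in its pocket in the side panel at (143,120). Next I'll carry it gently to the front of the camera, staying well off.

```bash
python3 -m crank '{"travel":[[0.3,0.4,0],[0.9,1.2,0],[1.8,2.5,0],[2.9,4.1,0],[4,5.7,0]],"turn":[[0,0,0],[0,0,-0.5],[0,0,-1],[0,0,-2],[0,0,-3]],"gripper":[1,1,1,1,1]}'
python3 -m crank '{"travel":[[1.1,1.6,0],[2.2,3.2,0],[3.3,4.8,0],[4.4,6.4,0],[5.5,8,0]],"turn":[[0,0,-1],[0,0,-2],[0,0,-3],[0,0,-4],[0,0,-5]],"gripper":[1,1,1,1,1]}'
python3 -m crank '{"travel":[[1.1,1.6,0],[2.2,3.2,0],[3.3,4.8,0],[4.4,6.4,0],[5.5,8,0]],"turn":[[0,0,-1],[0,0,-2],[0,0,-3],[0,0,-3],[0,0,-3]],"gripper":[1,1,1,1,1]}'
python3 -m crank '{"travel":[[0.9,1.5,0],[1.7,2.8,0],[2.3,3.8,0],[2.7,4.4,0],[2.7,4.6,0]],"turn":[[0,0,0],[0,0,0],[0,0,0],[0,0,0],[0,0,0]],"gripper":[1,1,1,1,1]}'
python3 - <<'E'
from workcell import bot
from h import *
fs={n:bot.grab_frame(n) for n in("scene","side","wrist")};pickle.dump(fs,open("f4.pkl","wb"))
o=bot.observe();print(o["position"],o["tool_rot"])
c=lambda n,x,y,w,h:cv2.resize(fs[n]["pixels"][y:y+h,x:x+w],(400,300),interpolation=cv2.INTER_CUBIC)
cv2.imwrite("pics/s4.png",np.vstack([np.hstack([c("scene",250,170,160,120),c("wrist",0,0,560,420)]),np.hstack([c("side",150,110,160,120),c("side",160,165,80,60)])])[:,:,::-1])
E
```

```text
clock: 5.85
position: [0.5133, -0.0546, 0.154]
tool_rot: [-3.141, -0.0, -0.158]
force: [0.0, -0.1, -1.6]
grip_width: 0.0136
finger_force: 58.4
clock: 6.35
position: [0.5682, 0.0258, 0.1539]
tool_rot: [-3.141, 0.0, -0.245]
force: [-0.2, -0.3, -1.8]
grip_width: 0.0137
finger_force: 58.5
clock: 6.85
position: [0.6229, 0.1059, 0.1538]
tool_rot: [-3.141, 0.0, -0.297]
force: [-0.2, 0.1, -1.9]
grip_width: 0.0133
finger_force: 58.4
clock: 7.35
position: [0.6496, 0.1508, 0.1538]
tool_rot: [-3.141, 0.0, -0.296]
force: [-0.9, -0.2, -2.5]
grip_width: 0.0131
finger_force: 58.5
[0.64929952 0.14953326 0.15395475] [ 3.14123194e+00  1.02365699e-04 -2.97272224e-01]
```

View pics/s4.png

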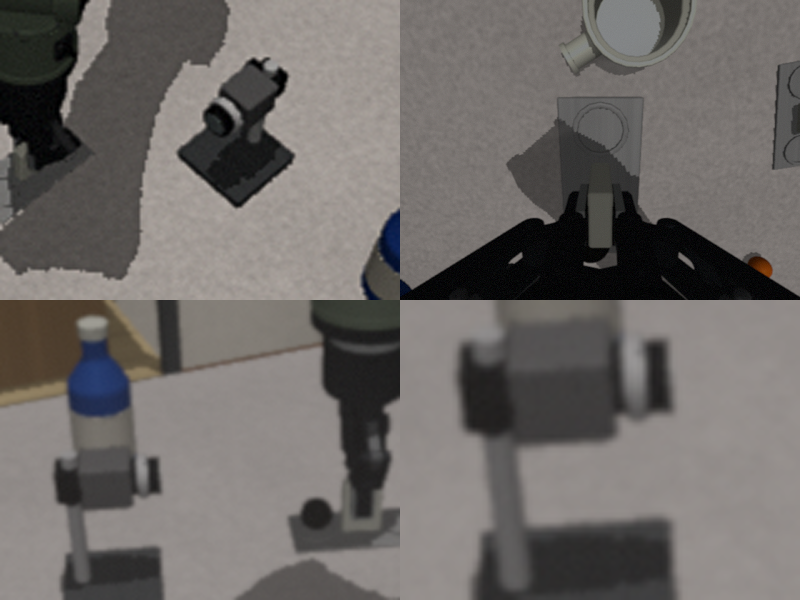

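```bash
python3 - <<'E'
from h import *
np.set_printoptions(precision=4,suppress=True)
F=pickle.load(open("f4.pkl","rb"));F0=pickle.load(open("f0.pkl","rb"));S,D=F0["scene"],F0["side"]
def mask(f,x0,y0,x1,y1,t):
    m=np.zeros(f["pixels"].shape[:2],np.uint8);r=f["pixels"][y0:y1,x0:x1];m[y0:y1,x0:x1]=(r.max(2)<t);return m
ang=lambda L:np.degrees(np.arctan2(L[1],L[0]))
def line(f,pts,z,t):
    P=np.array([plane(f,p,z)[:2] for p in pts],np.float32);L=cv2.fitLine(P,cv2.DIST_HUBER,0,.001,.001).ravel();print(t,len(P),"ang",ang(L)%180,"pt",L[2:]);return L
m=mask(S,315,190,375,256,85)
low=[(c,np.nonzero(m[:,c])[0].max()+.5) for c in range(315,375) if m[:,c].any()]
cs=[c for c,_ in low];k=max(low,key=lambda q:q[1])[0];print(cs[0],cs[-1],"corner",k,max(q[1] for q in low))
line(S,[q for q in low if cs[0]+3<q[0]<k-2],0,"front edge")
line(S,[q for q in low if k+2<q[0]<cs[-1]-3],0,"y+ edge")
m=mask(D,168,195,222,245,85)
low=[(c,np.nonzero(m[:,c])[0].max()+.5) for c in range(168,222) if m[:,c].any()];cs=[c for c,_ in low]
line(D,low[3:-3],0,"side y- edge");print(cs[0],cs[-1])
top=[(c,np.nonzero(m[200-0:,c])[0].min()+200-.5) for c in range(188,211)];line(D,top,.014,"side y+ top edge")
# barrel front in side: rows/cols
g=D["pixels"][170:190,205:218].mean(2).astype(int);print(g)
EE=S["pixels"][208:230,326:350].mean(2).astype(int);print(EE)
E
```

```text
321 367 corner 343 252.5
front edge 16 ang 73.658356 pt [0.5013 0.3001]
y+ edge 18 ang 163.0802 pt [0.4725 0.3593]
side y- edge 34 ang 162.2813 pt [0.4253 0.271 ]
175 214
side y+ top edge 23 ang 165.35292 pt [0.4764 0.3524]
[[123 129 129 130 131 131 133 133 133 132 131 131 131]
 [120 126 125 126 128 127 128 129 129 131 132 131 131]
 [123 128 124 118 114 107 107 108 116 127 130 131 131]
 [127 133 124 103  79  66  64  71  95 124 132 131 132]
 [131 136 125  97  58  37  39  48  88 123 131 131 132]
 [132 135 120  99  60  35  36  44  85 123 131 131 132]
 [131 137 130 111  66  37  34  44  84 122 130 131 133]
 [128 137 135 119  71  37  34  45  83 122 131 131 133]
 [126 134 134 120  73  36  34  44  82 121 130 131 131]
 [120 130 130 117  71  36  32  42  73 112 129 130 131]
 [115 124 124 113  69  36  32  37  70 109 128 131 131]
 [109 119 120 108  66  35  33  37  66 106 127 133 133]
 [101 111 112 102  64  35  31  37  59  98 126 132 132]
 [ 93 103 104  94  63  37  32  33  54  93 125 132 132]
 [ 80  95  96  90  62  36  30  32  53  92 125 133 133]
 [ 70  87  90  83  60  38  31  32  50  90 124 132 1
[... 1747 characters left out ...]
36 111  82  51  37  35  38  36  25  19  21  24  12   4  19  40  45
   40  41  28  17  22  42]
 [142  97  56  42  35  35  37  41  39  38  38  22  18  18  26  39  44  43
   43  41  26  17  23  45]
 [102  52  35  37  39  41  38  37  37  39  39  36  41  41  44  45  43  38
   28  22  17  18  26  47]
 [ 58  38  36  38  40  38  41  40  41  39  39  39  41  41  42  41  42  30
   19  24  20  18  20  33]
 [ 37  37  39  39  39  44  40  40  42  40  39  40  42  41  39  28  23  20
   20  24  18  17  20  21]
 [ 39  40  39  40  40  39  40  43  41  39  41  38  35  38  28  21  18  19
   17  20  25  20  19  21]
 [ 42  38  39  41  39  40  38  41  40  41  42  41  43  27  19  18  17  18
   18  20  21  21  19  16]]
```

```bash
python3 - <<'E'
from h import *
np.set_printoptions(precision=4,suppress=True)
F=pickle.load(open("f4.pkl","rb"));F0=pickle.load(open("f0.pkl","rb"));S,D=F0["scene"],F0["side"]
for p in((335.3,218.8),(336.3,218.4)):print(tri(S,p,D,(213.1,179.7)),plane(S,p,.13),plane(D,(213.1,179.7),.13))
# ball now in side view
d=F["side"]["pixels"];m=(d[170:215,255:295].max(2)<45).astype(np.uint8)
n,l,s,c=cv2.connectedComponentsWithStats(m);print(s,c+[255,170])
a=np.radians(-17);u=np.array([np.cos(a),np.sin(a),0])
# expected ball/pocket with TCP pose
t=np.array([.6493,.1497,.154]);x=-np.array([np.cos(-.297),np.sin(-.297),0])
print("expected pocket",t+.042*x-[0,0,.019],"in side",proj(F["side"],t+.042*x-[0,0,.02]))
L=np.array([.503,.2975,.13]);print("ball tgt",L+.085*u,"tcp tgt",L+.127*u)
E
```

```text
(array([0.5043, 0.2962, 0.1295]), np.float64(0.6846177195577977)) [0.5054 0.296  0.13  ] [0.5037 0.2961 0.13  ]
(array([0.5034, 0.2974, 0.1297]), np.float64(0.731071314658064)) [0.5028 0.2978 0.13  ] [0.5037 0.2961 0.13  ]
[[   0    0   40   45 1603]
 [  33    0    7   26   99]
 [  16   20   12   11   98]] [[273.3063 192.5702]
 [292.2222 179.3434]
 [276.1224 195.4592]]
expected pocket [0.6091 0.162  0.135 ] in side [276.0278 196.3219]
ball tgt [0.5843 0.2726 0.13  ] tcp tgt [0.6245 0.2604 0.13  ]
```

```bash
python3 -m crank '{"travel":[[-0.1,0.3,0],[-0.3,1,-0.1],[-0.6,2.2,-0.2],[-0.9,3.6,-0.3],[-1.2,5,-0.4]],"turn":[[0,0,0],[0,0,0],[0,0,0],[0,0,0],[0,0,0]],"gripper":[1,1,1,1,1]}'
python3 -m crank '{"travel":[[-0.3,1.3,0],[-0.6,2.6,0],[-0.9,3.8,0],[-1.1,4.8,0],[-1.2,5.5,0]],"turn":[[0,0,0],[0,0,0],[0,0,0],[0,0,0],[0,0,0]],"gripper":[1,1,1,1,1]}'
python3 -m crank '{"travel":[[-0.1,0.3,0],[-0.1,0.5,0],[-0.1,0.5,0],[-0.1,0.5,0],[-0.1,0.5,0]],"turn":[[0,0,0],[0,0,0],[0,0,0],[0,0,0],[0,0,0]],"gripper":[1,1,1,1,1]}'
python3 - <<'E'
from workcell import bot
from h import *
np.set_printoptions(precision=4,suppress=True)
fs={n:bot.grab_frame(n) for n in("scene","side","wrist")};pickle.dump(fs,open("f5.pkl","wb"))
o=bot.observe();print(o["position"],o["tool_rot"],o["qd"])
t=o["position"];y=o["tool_rot"][2];b=t+.042*-np.array([np.cos(y),np.sin(y),0])-[0,0,.0203]
print("ball exp",b,proj(fs["scene"],b),proj(fs["side"],b))
c=lambda n,x,y,w,h:cv2.resize(fs[n]["pixels"][y:y+h,x:x+w],(400,300),interpolation=cv2.INTER_CUBIC)
cv2.imwrite("pics/s5.png",np.vstack([np.hstack([c("scene",250,170,160,120),c("wrist",0,0,560,420)]),np.hstack([c("side",150,110,160,120),c("side",190,150,80,60)])])[:,:,::-1])
E
```

```text
clock: 8.0
position: [0.637, 0.2019, 0.1499]
tool_rot: [-3.141, 0.0, -0.296]
force: [-0.5, 0.3, -1.8]
grip_width: 0.0132
finger_force: 58.5
clock: 8.5
position: [0.6252, 0.2561, 0.15]
tool_rot: [-3.141, 0.0, -0.296]
force: [-0.8, 0.3, -1.9]
grip_width: 0.0134
finger_force: 58.5
clock: 9.0
position: [0.6247, 0.2595, 0.15]
tool_rot: [3.141, -0.0, -0.297]
force: [0.3, -0.1, -2.1]
grip_width: 0.013
finger_force: 58.5
[0.6246 0.2598 0.15  ] [ 3.1416 -0.     -0.2972] [-0.0014  0.0003 -0.0004 -0.0003  0.0017  0.0011 -0.0007]
ball exp [0.5844 0.2721 0.1297] [313.7738 236.3719] [247.7223 177.5197]
```

View pics/s5.png

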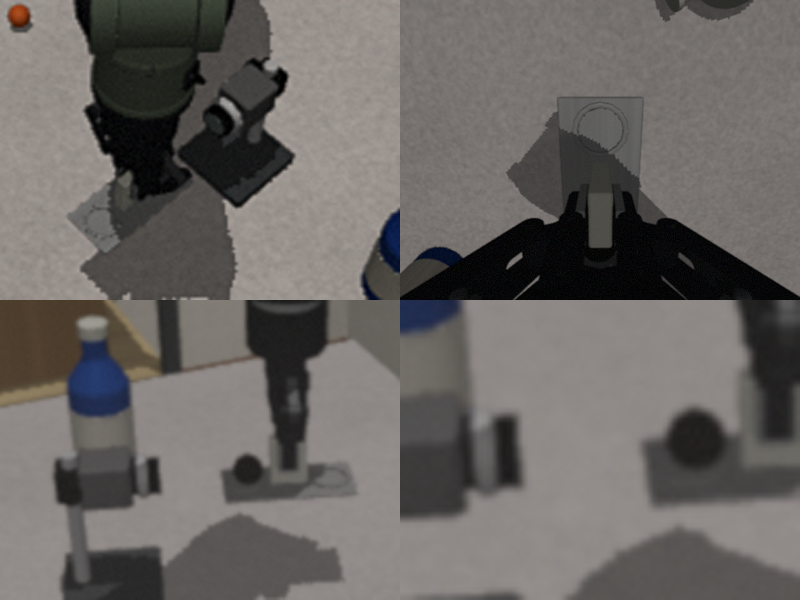

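The ball sits in its pocket facing the lens: in the side view the ball is at about (248.6,177.2) and the lens front at (213,180). I'll do one numeric check, then hand in.

```bash
python3 - <<'E'
from h import *
np.set_printoptions(precision=4,suppress=True)
f=pickle.load(open("f5.pkl","rb"))["side"]
m=(f["pixels"][168:188,240:257].max(2)<60).astype(np.uint8)
n,l,s,c=cv2.connectedComponentsWithStats(m);k=1+np.argmax(s[1:,4]);print(s[k],c[k]+[240,168])
# vertical plane through lens along u: intersect ball ray
a=np.radians(-17);u=np.array([np.cos(a),np.sin(a),0]);v=np.array([-u[1],u[0],0]);L=np.array([.5037,.297,.13])
o,d=ray(f,c[k]+[240,168]);X=o+d*((L-o)@v)/(d@v);print(X,"dist",(X-L)@u)
E
```

```text
[  3   4  13  12 107] [248.7944 178.0654]
[0.587  0.2715 0.1278] dist 0.08711911162285908
```

```bash
python3 -m crank '{"travel":[[-0.05,0,0.05],[-0.1,0,0.1],[-0.15,0,0.1],[-0.15,0,0.1],[-0.15,0,0.1]],"turn":[[0,0,0],[0,0,0],[0,0,0],[0,0,0],[0,0,0]],"gripper":[1,1,1,1,1]}'
python3 -m crank '{"travel":[[0,0,0],[0,0,0],[0,0,0],[0,0,0],[0,0,0]],"turn":[[0,0,0],[0,0,0],[0,0,0],[0,0,0],[0,0,0]],"gripper":[1,1,1,1,1]}'
python3 -c "
from workcell import bot
print(bot.job_done())"
```

```text
clock: 9.65
position: [0.623, 0.26, 0.151]
tool_rot: [-3.142, -0.0, -0.297]
force: [1.2, -0.4, -2.7]
grip_width: 0.013
finger_force: 58.5
clock: 10.15
position: [0.623, 0.26, 0.151]
tool_rot: [-3.142, 0.0, -0.297]
force: [0.8, -1.3, -3.7]
grip_width: 0.0137
finger_force: 58.5
the job is handed in; nothing more can be done
None
```

I handed the job in at about 10 s with the tray held level and still in front of the camera, the ball in its pocket at about lens height, squarely in front and roughly 70 mm from the glass, with the grip behind it; the hand-in returned no verdict.

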